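# Fit the keyed tube head on the vortex mixer and switch it on

### The arm

A 6-joint arm with a two-finger parallel gripper is mounted at the origin on the work surface. World frame = base frame: x ahead of the robot, y to its left, z up, the work surface at z = 0. Lengths are in mm, angles in rad, forces in N, time in s.
With the tool pointing down it reaches from about 425 to 950 mm from the base axis. Payload 3.5 kg.
Tool frame: the origin (TCP) lies at the very end of the fingers, on their centre line; the grasp point (between the pads) lies grip_point_offset behind it (grip_point_offset is the distance from the TCP to the grasp point, in mm); z points along the fingers, y is the line along which they close (so a half turn about z gives the same grasp; the last joint's range is limited). The gripper opens to 85 mm and grips with 20 to 120 N. Pads are 22 mm wide; open, the fingers measure 114 mm over their backs; the gripper's body (76 mm by 85 mm) begins 54 mm behind the grasp point. The pads swing forward as they close: fully open they stand 13 mm farther back than shut.
Start: joints at [1.013, 0.286, 1.577, -0, 1.279, -0.15], TCP at [267.662, 619.648, 201.425] pointing down, gripper open.
Joint ranges: [-2.77, 2.77], [-0.9, 2.22], [0.21, 2.48], [-1.53, 4.67], [0.24, 2.81], [-2.84, 2.84]. Speed limits (rad/s): [2.79, 2.79, 3.14, 3.14, 3.14, 3.14].

### API

Orientations are given as a rotation vector (axis times angle).
In Python, from workcell import observe, snapshot, camera_params, finish_job, spot_in, grip_point_offset gives the robot as it stands.
- The arm moves only by the tool send_rows, never from a script. Its argument "motion" is a list of rows, each a list of 7 numbers: the shift along the tool's x, y, z in mm, then the turn, a rotation vector about the tool's x, y, z in degrees, then the opening, from 0 (shut) to 1 (fully open). A call has 1 to 20 rows; each row shifts and turns the commanded pose from where the row before left it, along the tool's axes as they then stand; what a row does not reach is not made up. A row lasts 1/10 s, in which the tool goes at most 50 mm and 8.59 degrees, less where a joint would pass 70% of its speed; a pose out of reach is approached as far as the arm can. A call is refused whole if a number of a shift passes 50 or a number of a turn 8.59, either way. A call with a gripper value outside its range is refused whole. The fingers move at their own pace and stop on an object; "newtons" is the grip in N (left out, the last holds). Time passes only in rows, so rows that do not move let the fingers close. It gives the time, the measured TCP pose, the force, the opening and the grip force at its end, in the units of the state.
- observe(): the state, without advancing time (a new reading comes with each control period).
- snapshot(name): name is "scene" or "side" or "wrist"; returns the picture (420x560x3 uint8, red, green, blue); there is no depth.
- camera_params(name): a dict with "fx", "fy", "cx", "cy" (pixels), "position" and "attitude" of the camera in the world. Camera axes: x right, y down, z forward; pixel columns grow to the right and rows downward; lengths in mm; the calibration is good to about 2 mm. A picture is of the moment at which its call begins: read the wrist's pose just before it. camera_params takes no time and is no camera call; for the wrist camera it gives the pose at the moment of the call.
- finish_job(): hands the job in; it is judged then, once.
Trained networks look in the newest picture that a camera, given by its name, has taken for a name from the list of things; names that differ only in an ending like _2 or _b are one class to them, and where a whole thing is asked for, a point or a joint stands for the part that bears it (a point fixed in the world has none). Each returns a list of dicts, best first, with "p" (0 to 1); they miss things now and then, are a little off and sometimes report something else, mostly with a low value. They report only what shows in the picture. A call takes as long as a camera call. They do not tell look-alikes from the thing itself.
- spot_in(label, camera): "bbox" ([centre column, centre row, width, height] in pixels, round what is visible of it).
The state is a dict: "t": time; "qpos": joint angles; "dq": joint speeds; "joint_torque": joint torques, N m; "eef_pos": TCP position; "tcp_rot": TCP orientation; "ft_force": force on the tool from outside, world axes, zero at the start; "moment": the same for the moment, N m; "finger_gap": finger opening in mm; "gripper_force": force on a finger pad.
Only numpy, scipy, OpenCV 4.12 (cv2) and the standard library are available. Lean on these libraries where they do the work, as an engineer would, in place of code of your own. Each camera call takes 0.05 s, during which the arm holds its last target. There are 200 camera calls.

### The job

Fit the keyed tube head (the disc with the black bar grip) on the drive seat on top of the vortex mixer: do not let it fall, and turn it until it drops over the driving dog and lies flat and fully home, then let go. Only then flip the mixer's toggle lever over to its other side until it snaps and stays there. Leave everything else on the bench where it is.

Things in the scene. Friction and masses are not known exactly. Their poses are not given: they have to be found in the camera images.
- head: Keyed tube head, loose, 0.13 to 0.25 kg, upright on the bench left or right of the mixer. Grey disc 64 mm across, top at z = 20.5 mm, carrying a black bar grip. A keyway 16.6 mm wide, 10.5 mm deep runs across the whole underside along its own x, as the bar grip does. Origin: centre of the underside, z up. A half turn about z makes no difference.
- head_grip (a point): Middle of the head's upright bar grip, on its axis 42 mm above its underside. The bar is 44 mm long (head's x), 18 mm wide (head's y) and spans 20.5 to 63 mm above the underside.
- mixer: White vortex mixer, fixed. Origin on the bench under the seat; its own -x is its front, turned to the right-hand side of the bench (world -y, give or take 30 degrees); +y is its left seen from the front. Upright housing 120 mm wide (y), 160 mm high, x from -55 to 75 mm. Its uppermost 30 mm juts 26 mm out in front as a brow (to x = -81 mm) over the toggle.
- seat (a point): Centre of the drive seat's floor on the mixer's top, 160 mm above the bench; axes as the mixer's. Round it a collar, inner diameter 68 mm, flaring to 75 mm above 13 mm, outer 89 mm, 18 mm high. Fully home, the head's origin is here and its bar grip lies along the mixer's x, either way round; with the keyway out of line it rests 9 mm higher, on the dog.
- dog (a point): Centre of the top of the driving dog, a steel bar on the seat's floor: 44 mm long along the mixer's x, 12 mm wide, 9 mm high. It fits into the head's keyway with 2.3 mm to spare on each side.
- pivot (a point): Pivot of the toggle lever on the sloping panel, at (-71, 0, 42) mm in the mixer's frame, 16 mm before the housing wall; axes as the mixer's. The panel, 120 mm wide, falls to the front; its normal leans 40 degrees from vertical towards -x. Wall and brow leave no room for a gripper pointing straight down: tilt it 30 to 50 degrees, fingers pointing down and to the mixer's +x.
- toggle_tip (a point): Free end of the toggle lever: plain steel bat lever, 34 mm long from the pivot, 8.4 mm thick, with a 12 mm round end. It moves with the lever.
- toggle (a joint): Lever angle, rad; it swings sideways, in the plane of the panel's normal and the mixer's y. 0 = off (at the start), leaning 24 degrees to the mixer's +y; 0.42 = snap-over centre, along the normal; 0.84 = on, leaning 24 degrees to -y. A spring drives it from the centre to the nearer end; starting it takes about 3 N sideways at the tip.
- cup_head: The mixer's other head, a bystander: black rubber, waisted, round, 68 mm across at the top, 44 mm high, without a keyway or bar grip, standing on the other side of the mixer from the keyed head. Origin: centre of underside.
- wash_bottle: A bystander: white wash bottle, 64 mm across, 170 mm high. Origin: centre of underside.
- amber_jar: A bystander: amber glass jar, 60 mm across, 85 mm high. Origin: centre of underside.
- tube_rack: A bystander: yellow tube rack 100 x 160 x 50 mm with tubes standing to 90 mm. Origin: centre of underside.
- tip_box: A bystander: pipette tip box 70 x 120 x 55 mm. Origin: centre of underside.
- forceps: A bystander: steel forceps lying flat, 140 mm long along its x, 34 mm wide, 6 mm thick. Origin: middle.
- marker: A bystander: black marker pen lying, 14 mm thick, 120 mm long along its x. Origin: underside of its middle.
- dish: A bystander: clear shallow dish, 84 mm across, 16 mm high. Origin: centre of underside.
There are look-alikes about, which are no part of the job. Leave any brown, green or red look-alike of the head alone.

How it is judged:
By the outcome, as a careful person would: the job done as asked, in the order asked, and still so for the second after the job is handed in, with the robot touching nothing.
It also fails if it takes over 46 s, if anything falls off the work surface, if the arm or the gripper's body presses on something with over 40 N, if the wrist force passes 120 N, or if a joint passes its speed limit or range.

## Working session

There is one attempt and no reset: what is moved stays moved. The work goes in short steps, Python scripts to look and compute and a tool call to move; the robot and the scene stay as the last step left them, time stands still between calls to the robot, and variables do not carry over. Pictures are saved under pics/ and viewed, at most 10 in all, crops included, and the job is handed in when it is done.

Besides the shell and the picture viewer there is one more tool, called after "Call:" by a JSON object that holds its "name" and its "arguments". send_rows: Moves the arm, as the interface text tells. Its arguments: {"type":"object","properties":{"motion":{"type":"array","items":{"type":"array","items":{"type":"number"}}},"newtons":{"type":"number"}},"required":["motion"]}

```bash
mkdir -p pics; ls
python3 - <<'E'
from workcell import *
import cv2,numpy as np
s=observe();print(s['t'],s['eef_pos'],s['tcp_rot'],grip_point_offset)
ims=[]
for c in ("scene","side"):
    im=snapshot(c);cv2.imwrite(f'pics/{c}0.png',im[:,:,::-1])
    p=camera_params(c);print(c,p)
    for l in ("head","mixer","toggle_tip","head_grip","cup_head"):
        print(l,[(np.round(d['bbox']).tolist(),round(d['p'],2)) for d in spot_in(l,c)][:4])
E
```

```text
pics
0.0 [267.27964142 619.0318796  200.04456321] [-0.63597724 -3.07570572  0.00347418] 18.700000000000003
scene {'fx': 384.394798025648, 'fy': 384.394798025648, 'cx': 281.65117691063955, 'cy': 204.04794965128366, 'position': array([1273.25918188,   82.17350206,  735.91886828]), 'attitude': array([-1.64825389, -1.79080818,  0.84119179])}
head [([396.0, 212.0, 28.0, 29.0], 0.9), ([402.0, 188.0, 26.0, 26.0], 0.75), ([370.0, 188.0, 19.0, 30.0], 0.7), ([372.0, 236.0, 24.0, 28.0], 0.63)]
mixer [([300.0, 233.0, 81.0, 87.0], 0.78)]
toggle_tip []
head_grip [([358.0, 204.0, 22.0, 26.0], 0.93), ([372.0, 236.0, 24.0, 26.0], 0.91), ([369.0, 187.0, 21.0, 22.0], 0.9), ([397.0, 212.0, 24.0, 24.0], 0.68)]
cup_head [([162.0, 206.0, 26.0, 24.0], 0.59)]
side {'fx': 436.15464855786104, 'fy': 436.15464855786104, 'cx': 282.63888256021295, 'cy': 215.31412101914086, 'position': array([ 284.14595195, -579.74418284,  857.93983592]), 'attitude': array([-2.3506203 ,  0.52514616, -0.20491596])}
head [([166.0, 212.0, 23.0, 28.0], 0.95), ([202.0, 183.0, 24.0, 27.0], 0.89), ([244.0, 192.0, 22.0, 26.0], 0.69), ([157.0, 189.0, 24.0, 27.0], 0.63)]
mixer [([294.0, 218.0, 65.0, 104.0], 0.86)]
toggle_tip [([293.0, 219.0, 69.0, 106.0], 0.58)]
head_grip [([167.0, 210.0, 22.0, 28.0], 0.94), ([206.0, 212.0, 23.0, 29.0], 0.89), ([202.0, 182.0, 24.0, 30.0], 0.8), ([242.0, 189.0, 20.0, 23.0], 0.66)]
cup_head [([318.0, 399.0, 34.0, 37.0], 0.76)]
```

Run:
```python
import cv2,numpy as np
a=cv2.imread('pics/scene0.png');b=cv2.imread('pics/side0.png')
a=cv2.resize(a[140:300,240:440],(800,600*0+640))[:600]
cv2.imwrite('pics/a1.png',a)
cv2.imwrite('pics/b1.png',cv2.resize(b[150:300,130:330],(800,600),interpolation=cv2.INTER_CUBIC))
```

```text
(no output)
```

View pics/side0.png

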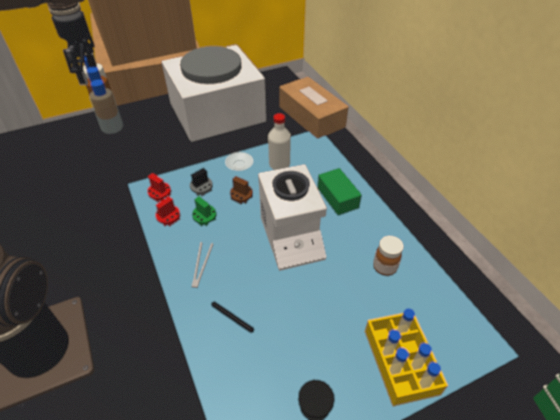

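View pics/a1.png

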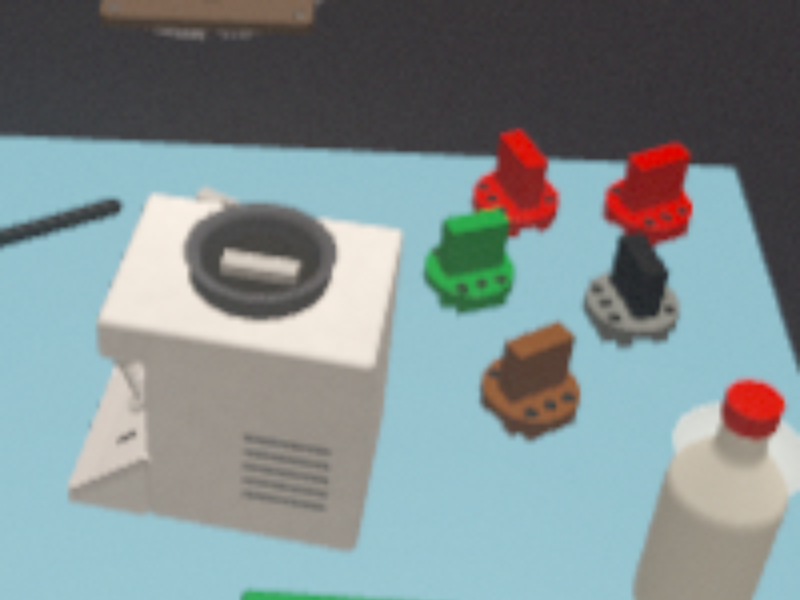

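View pics/b1.png

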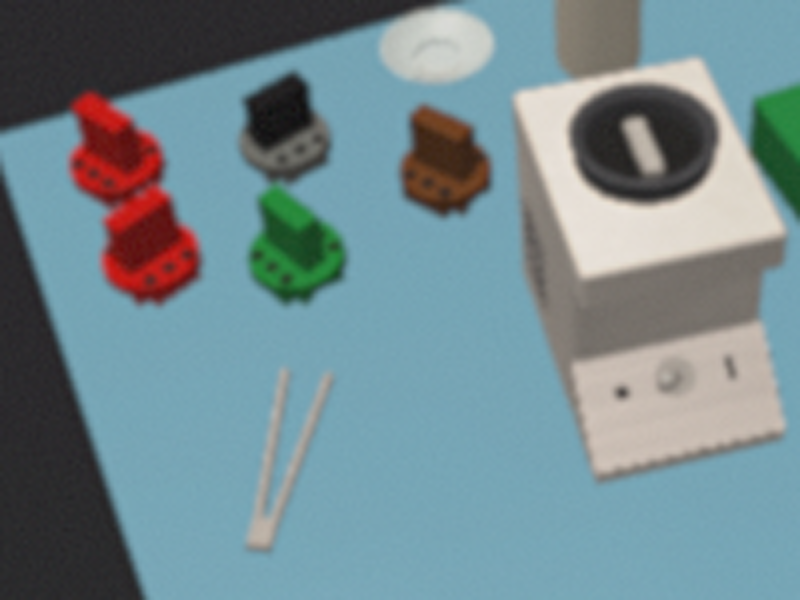

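Candidates in the side picture: red (157,187) and (167,210), green (204,210), brown (241,189), and grey disc with black bar (202,182). The last is the head by its colours, and it is at (398,212) in the scene picture. The mixer seat is at about (291,185) in side and (305,204) in scene.

```bash
cat > h.py <<'E'
import numpy as np,cv2
from workcell import *
from scipy.spatial.transform import Rotation as R
from scipy.optimize import least_squares
def proj(c,P):
    p=c if isinstance(c,dict) else camera_params(c)
    q=R.from_rotvec(p['attitude']).inv().apply(np.atleast_2d(P)-p['position'])
    return np.c_[p['fx']*q[:,0]/q[:,2]+p['cx'],p['fy']*q[:,1]/q[:,2]+p['cy']]
def onz(c,uv,z):
    p=c if isinstance(c,dict) else camera_params(c)
    uv=np.atleast_2d(uv)
    d=R.from_rotvec(p['attitude']).apply(np.c_[(uv[:,0]-p['cx'])/p['fx'],(uv[:,1]-p['cy'])/p['fy'],np.ones(len(uv))])
    return p['position']+d*((z-p['position'][2])/d[:,2])[:,None]
def pose(x,L): # x,y,yaw ; local pts
    c,s=np.cos(x[2]),np.sin(x[2]);L=np.atleast_2d(L).astype(float)
    return np.c_[x[0]+c*L[:,0]-s*L[:,1],x[1]+s*L[:,0]+c*L[:,1],L[:,2]]
E
python3 - <<'E'
from h import *
sb=lambda a:np.array(a,float)/4+[130,150]-.4
sa=lambda a:np.array(a,float)/4+[240,140]-.4
S=sb([(583,280),(783,237),(515,95),(700,58),(644,135)]);LS=[(-81,60,160),(-81,-60,160),(75,60,160),(75,-60,160),(0,0,178)]
A=sa([(108,325),(375,367),(402,230),(152,195),(260,253)]);LA=[(-81,-60,160),(75,-60,160),(75,60,160),(-81,60,160),(0,0,178)]
f=lambda x:np.r_[(proj('side',pose(x,LS))-S).ravel(),(proj('scene',pose(x,LA))-A).ravel()]
r=least_squares(f,[500,50,1.5]);print('mixer',r.x,np.degrees(r.x[2]),np.round(r.fun,1))
f=lambda x:np.r_[(proj('side',pose(x,LS))-S).ravel()]
r=least_squares(f,[500,50,1.5]);print('side only',r.x)
print('dog',onz('side',sb([(630,118),(655,172)]),169),onz('scene',sa([(222,262),(300,270)]),169))
print('head',onz('side',sb((285,142)),18),onz('scene',sa((632,303)),18))
print('bar',onz('side',sb([(250,103),(302,80)]),63),onz('scene',sa([(630,237),(650,275)]),63))
p=camera_params('wrist');T=R.from_rotvec(observe()['tcp_rot'])
print('wristcam in tool',T.inv().apply(p['position']-observe()['eef_pos']),(T.inv()*R.from_rotvec(p['attitude'])).as_matrix().round(3),p['fx'],p['cx'],p['cy'])
print(T.as_matrix().round(3))
E
```

```text
mixer [608.88482348  68.89447417   1.41741609] 81.21195948740571 [-0.6 -0.6  1.7 -1.2 -1.3 -0.9  0.2 -0.9 -0.2 -0.6 -3.2 -0.7  0.4  0.1
  0.8 -0.4 -0.7 -0.7  0.3 -0.6]
side only [607.92965234  66.51768012   1.40791189]
dog [[611.69871721  91.90431965 169.        ]
 [605.12931969  45.58553873 169.        ]] [[609.94663055  46.92694845 169.        ]
 [613.6242839   91.1774822  169.        ]]
head [[454.8565804  319.37443433  18.        ]] [[455.93950906 323.69930109  18.        ]]
bar [[436.1907764  317.90518071  63.        ]
 [475.380469   325.28449694  63.        ]] [[439.02140789 316.61214198  63.        ]
 [478.16070947 324.2847919   63.        ]]
wristcam in tool [  74.03390173    0.58415453 -173.07272008] [[ 0.002 -0.957 -0.289]
 [ 1.     0.002  0.   ]
 [ 0.    -0.289  0.957]] 299.0804292099071 280.1043634845674 212.62775435386445
[[-0.918  0.397  0.   ]
 [ 0.397  0.918  0.   ]
 [ 0.     0.    -1.   ]]
```

Call:
{"name": "send_rows", "arguments": {"motion": [[-24.3,-16.6,2,0,0,0,1],[-24.3,-16.6,2,0,0,0,1],[-24.3,-16.6,2,0,0,0,1],[-24.3,-16.6,2,0,0,0,1],[-24.3,-16.6,2,0,0,0,1],[-24.3,-16.6,2,0,0,0,1],[-24.3,-16.6,2,0,0,0,1],[-24.3,-16.6,2,0,0,0,1],[-24.3,-16.6,8,0,0,0,1],[-24.3,-16.6,8,0,0,0,1],[-24.3,-16.6,8,0,0,0,1],[-24.3,-16.6,8,0,0,0,1],[0,0,0,0,0,-6.9,1],[0,0,0,0,0,-6.9,1],[0,0,0,0,0,-6.9,1],[0,0,0,0,0,-6.9,1],[0,0,0,0,0,-6.9,1],[0,0,0,0,0,0,0.6],[0,0,0,0,0,0,0.6]]}}

```text
t: 2.5
eef_pos: [456.4, 321.1, 153.6]
tcp_rot: [-0.301, 3.127, 0.0]
ft_force: [0.1, 0.1, 0.4]
finger_gap: 59.2
gripper_force: 0.0
```

Run:
```python
from h import *
import pickle
s=observe();p=camera_params('wrist');im=snapshot('wrist')
pickle.dump((s,p),open('w1.pkl','wb'));cv2.imwrite('pics/w1.png',im[:,:,::-1])
print(s['t'],s['eef_pos'],s['qpos'],s['finger_gap'],R.from_rotvec(s['tcp_rot']).as_matrix().round(3).tolist(),s['ft_force'])
for l in ('head','head_grip'):print(spot_in(l,'wrist')[:4])
```

```text
2.5 [456.39590451 321.14629024 153.56763687] [ 4.31391787e-01  7.45913105e-02  1.91047379e+00 -4.28662453e-05
  1.15627119e+00 -1.33121315e+00] 59.24587650732273 [[-0.982, -0.191, 0.0], [-0.191, 0.982, 0.0], [-0.0, 0.0, -1.0]] [0.10827601 0.08779394 0.40275388]
[{'bbox': [197.7, 260.2, 65.4, 63.9], 'p': 0.8}, {'bbox': [282.6, 196.6, 60.3, 66.9], 'p': 0.79}, {'bbox': [232.8, 61.2, 67.1, 84.4], 'p': 0.69}, {'bbox': [336.1, 89.1, 71.8, 72.7], 'p': 0.65}]
[{'bbox': [333.8, 87.4, 68.6, 66.3], 'p': 0.98}, {'bbox': [281.1, 195.1, 58.6, 62.0], 'p': 0.94}, {'bbox': [176.4, 147.1, 72.7, 60.8], 'p': 0.9}, {'bbox': [230.7, 58.5, 71.8, 80.6], 'p': 0.74}]
```

View pics/w1.png

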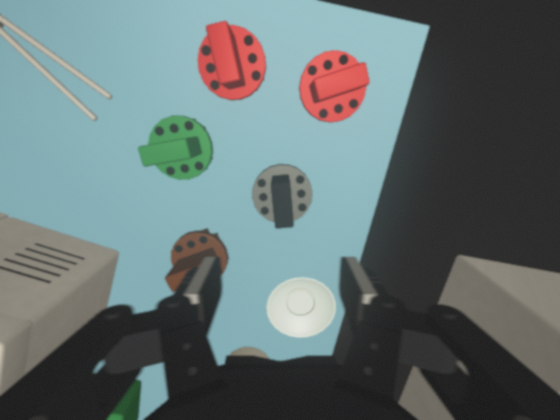

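The grey disc with the black bar is at (282,195). It is clear of the green head (180,147), red heads (232,62) and (334,87), brown head (199,260) and dish (301,307), so this is the one I reach for. Next is a refined fit of it.

```bash
cat >> h.py <<'E'
def box(x,lx,ly,z0,z1): return pose(x,[(a*lx/2,b*ly/2,z) for a in(-1,1) for b in(-1,1) for z in(z0,z1)])
def sil(p,P,sh,k=4):
    m=np.zeros((sh[0]*k,sh[1]*k),np.uint8)
    h=cv2.convexHull((((proj(p,P)+.5)*k)).astype(np.float32)).round().astype(np.int32)
    cv2.fillConvexPoly(m,h,255);return cv2.resize(m,(sh[1],sh[0]),interpolation=cv2.INTER_AREA)/255.
E
python3 - <<'E'
from h import *
import pickle
from scipy.optimize import minimize
s,p=pickle.load(open('w1.pkl','rb'));im=cv2.imread('pics/w1.png').astype(float)
u0,v0,u1,v1=235,150,330,245
c=im[v0:v1,u0:u1]; p=dict(p);p['cx']-=u0;p['cy']-=v0
sat=c.max(2)-c.min(2)
head=cv2.GaussianBlur(((c[:,:,0]-c[:,:,2])<35).astype(np.float32),(0,0),.7)
bar=cv2.GaussianBlur((c.max(2)<62).astype(np.float32),(0,0),.7)
print(np.median(c[:10,:10],axis=(0,1)),c[43:47,25:70].mean(2)[1].round())
t=np.linspace(0,6.28,60)
def disc(x):return np.r_[pose(x,np.c_[32*np.cos(t),32*np.sin(t),20.5+0*t]),pose(x,np.c_[32*np.cos(t),32*np.sin(t),3+0*t])]
def cost(x):
    b=sil(p,box(x,44,18,20.5,63),c.shape);d=np.maximum(sil(p,disc(x),c.shape),b)
    return ((b-bar)**2).sum()+((d-head)**2).sum()
best=min((minimize(cost,[456,321,np.radians(a)],method='Nelder-Mead',options=dict(initial_simplex=[[450,318,np.radians(a)],[462,318,np.radians(a)],[456,328,np.radians(a)],[455,320,np.radians(a+8)]])) for a in(5,14)),key=lambda r:r.fun)
x=best.x;print(x[:2],np.degrees(x[2]),best.fun)
b=sil(p,box(x,44,18,20.5,63),c.shape);d=sil(p,disc(x),c.shape)
o=np.hstack([cv2.resize(z.astype(np.uint8),None,fx=4,fy=4,interpolation=0) for z in (c,c*(1-.6*b[...,None]))])
for m in(bar,):pass
cv2.imwrite('pics/fit1.png',o)
# neighbours: green, brown at z=20
print(onz(p,np.array([(180,147),(199,255)])-[u0,v0],20))
E
```

```text
[191. 186. 144.] [ 99.  84.  78.  74.  79.  89. 106. 121. 128. 129. 121. 105.  82.  71.
  69.  70.  70.  71.  70.  71.  72.  70.  71.  70.  71.  72.  72.  71.
  73.  73.  84. 106. 123. 131. 131. 127. 117.  99.  78.  70.  70.  71.
  71.  74.  86.]
[455.09551326 323.37803019] 16.44325906573995 1083.2824687688362
[[426.47011535 213.69869349  20.        ]
 [540.72625708 246.09415277  20.        ]]
```

View pics/fit1.png

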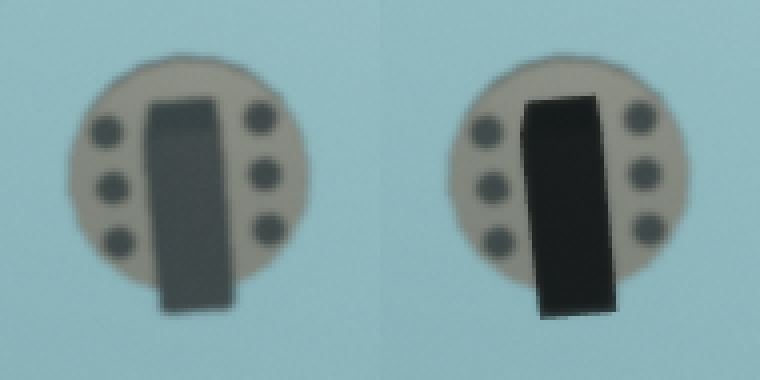

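The crop shows the grey disc with the black bar, and the fit is close. I'll refit with better thresholds.

Run:
```python
from h import *
import pickle
from scipy.optimize import minimize
s,p=pickle.load(open('w1.pkl','rb'));im=cv2.imread('pics/w1.png').astype(float)
u0,v0,u1,v1=235,150,330,245
c=im[v0:v1,u0:u1]; p=dict(p);p['cx']-=u0;p['cy']-=v0
g=c.mean(2)
n,l,st,ce=cv2.connectedComponentsWithStats((g<100).astype(np.uint8))
k=1+st[1:,4].argmax();bar=(l==k).astype(float)
head=((c[:,:,0]-c[:,:,2])<26)|(g<120); n,l,st2,ce2=cv2.connectedComponentsWithStats(head.astype(np.uint8));head=(l==1+st2[1:,4].argmax()).astype(float)
print(st[k],ce[k],st2[1:3])
t=np.linspace(0,6.28,60)
def disc(x):return np.r_[pose(x,np.c_[32*np.cos(t),32*np.sin(t),20.5+0*t]),pose(x,np.c_[32*np.cos(t),32*np.sin(t),3+0*t])]
def mom(m):
    M=cv2.moments(m.astype(np.float32));return np.array([M['m10']/M['m00'],M['m01']/M['m00'],.5*np.arctan2(2*M['mu11'],M['mu20']-M['mu02']),M['m00']])
mb=mom(bar)
def w(a):return (a+np.pi/2)%np.pi-np.pi/2
def f(x):
    m=mom(sil(p,box(x,44,18,20.5,63),c.shape));return [m[0]-mb[0],m[1]-mb[1],20*w(m[2]-mb[2])]
r=least_squares(f,[455,322,.22],diff_step=1e-2);print(r.x[:2],np.degrees(r.x[2]),r.fun,mom(sil(p,box(r.x,44,18,20.5,63),c.shape))[3],mb[3])
mh=mom(head)
g2=lambda q:(mom(np.maximum(sil(p,disc([*q,r.x[2]]),c.shape),sil(p,box(r.x,44,18,20.5,63),c.shape)))-mh)[[0,1]]
r2=least_squares(g2,r.x[:2],diff_step=1e-3);print('disc',r2.x,r2.fun,mh)
```

```text
[ 36  25  22  53 990] [46.55959596 50.78686869] [[  17   14   61   64 2904]]
[454.79438101 322.55943452] 15.97671879828492 [-0.70361854  0.10412482  0.10625026] 1070.9921587482095 990.0
disc [455.31482321 323.46800596] [-0.01327209 -0.00271727] [4.67741047e+01 4.43168044e+01 1.49672483e+00 2.90400000e+03]
```

Call:
{"name": "send_rows", "arguments": {"motion": [[1.0,2.1,0,0,0,-4.5,0.6],[0,0,20,0,0,0,0.6],[0,0,25,0,0,0,0.6],[0,0,25,0,0,0,0.6],[0,0,25,0,0,0,0.6],[0,0,18,0,0,0,0.6],[0,0,10,0,0,0,0.6],[0,0,5,0,0,0,0.6],[0,0,0,0,0,0,0.6],[0,0,0,0,0,0,0],[0,0,0,0,0,0,0],[0,0,0,0,0,0,0],[0,0,0,0,0,0,0],[0,0,0,0,0,0,0],[0,0,0,0,0,0,0]], "newtons": 60}}

```text
t: 4.15
eef_pos: [455.9, 323.2, 26.7]
tcp_rot: [-0.427, 3.11, 0.0]
ft_force: [-0.6, -2.5, 5.8]
finger_gap: 15.5
gripper_force: 59.1
```

Call:
{"name": "send_rows", "arguments": {"motion": [[0,0,-8,0,0,0,0],[0,0,-20,0,0,0,0],[0,0,-28,0,0,0,0],[0,0,-30,0,0,0,0],[0,0,-30,0,0,0,0],[0,0,-30,0,0,0,0],[0,0,-30,0,0,0,0],[0,0,-25,0,0,0,0],[0,0,-14,0,0,0,0],[-11.5,-20.4,0,0,0,0,0],[-11.5,-20.4,0,0,0,0,0],[-11.5,-20.4,0,0,0,0,0],[-11.5,-20.4,0,0,0,0,0],[-11.5,-20.4,0,0,0,0,0],[-11.5,-20.4,0,0,0,0,0],[-11.5,-20.4,0,0,0,0,0],[-11.5,-20.4,0,0,0,0,0],[-11.5,-20.4,0,0,0,0,0],[-11.5,-20.4,0,0,0,0,0]]}}

```text
t: 6.05
eef_pos: [620.5, 156.8, 238.6]
tcp_rot: [0.427, -3.109, -0.001]
ft_force: [-0.3, 0.0, -2.3]
finger_gap: 16.0
gripper_force: 58.9
```

Call:
{"name": "send_rows", "arguments": {"motion": [[0,0,0,0,0,8.15,0],[0,0,0,0,0,8.15,0],[0,0,0,0,0,8.15,0],[0,0,0,0,0,8.15,0],[0,0,0,0,0,8.15,0],[0,0,0,0,0,8.15,0],[0,0,0,0,0,8.15,0],[0,0,0,0,0,8.15,0],[0,0,0,0,0,8.15,0],[0,0,0,0,0,8.15,0],[0,0,0,0,0,8.15,0],[0,0,0,0,0,8.15,0],[0,0,0,0,0,8.15,0],[0,0,0,0,0,8.15,0],[0,0,0,0,0,0,0],[0,0,0,0,0,0,0]]}}

```text
t: 7.65
eef_pos: [620.5, 157.4, 239.6]
tcp_rot: [-2.376, -2.054, 0.002]
ft_force: [0.1, 0.3, -2.0]
finger_gap: 15.4
gripper_force: 59.0
```

Run:
```python
from h import *
import pickle
s=observe();p=camera_params('wrist');im=snapshot('wrist')
pickle.dump((s,p),open('w2.pkl','wb'));cv2.imwrite('pics/w2.png',im[:,:,::-1])
print(s['t'],s['eef_pos'],s['qpos'].round(3),s['finger_gap'],R.from_rotvec(s['tcp_rot']).as_matrix().round(3).tolist(),s['ft_force'])
```

```text
7.65 [620.51031925 157.39486561 239.62289144] [0.09  0.185 1.627 0.    1.331 0.235] 15.382785419582971 [[0.144, 0.99, -0.001], [0.99, -0.144, -0.0], [-0.0, -0.001, -1.0]] [ 0.1421034   0.33447196 -2.0136512 ]
```

View pics/w2.png

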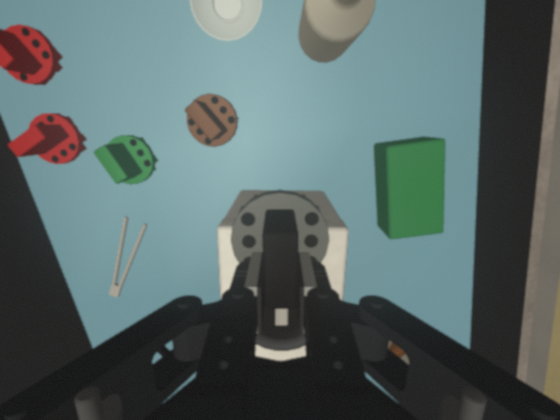

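The camera sits on the +y side and the held head hides the seat. I'll move past the seat to see it unobstructed.

Call:
{"name": "send_rows", "arguments": {"motion": [[-10,0,0,0,0,0,0],[-20,0,0,0,0,0,0],[-25,0,0,0,0,0,0],[-25,0,0,0,0,0,0],[-25,0,0,0,0,0,0],[-25,0,0,0,0,0,0],[-25,0,0,0,0,0,0],[-20,0,0,0,0,0,0],[-10,0,0,0,0,0,0],[0,0,0,0,0,0,0]]}}

```text
t: 8.7
eef_pos: [593.3, -26.8, 240.5]
tcp_rot: [2.381, 2.049, 0.0]
ft_force: [0.1, 0.2, -1.8]
finger_gap: 15.9
gripper_force: 59.0
```

Run:
```python
from h import *
import pickle
s=observe();p=camera_params('wrist');im=snapshot('wrist')
pickle.dump((s,p),open('w3.pkl','wb'));cv2.imwrite('pics/w3.png',im[:,:,::-1])
print(s['t'],s['eef_pos'],s['finger_gap'],R.from_rotvec(s['tcp_rot']).as_matrix().round(3).tolist())
for n,P in (('seat',(608.9,68.9,160)),('rim',(608.9,68.9,178))):print(n,proj(p,P))
print(proj(p,pose([608.9,68.9,1.42],[(-81,60,160),(-81,-60,160),(75,60,160),(75,-60,160)])))
cv2.imwrite('pics/w3c.png',cv2.resize(im[20:260,120:440,::-1],(800,600),interpolation=cv2.INTER_CUBIC))
```

```text
8.7 [593.25654661 -26.80993338 240.52628851] 15.930655874726893 [[0.149, 0.989, 0.0], [0.989, -0.149, -0.0], [-0.0, 0.0, -1.0]]
seat [[282.17506398  92.28727264]]
rim [[282.3441207   89.91404616]]
[[212.54390325 192.2720859 ]
 [350.80573738 192.69180246]
 [199.04446958 -20.28417032]
 [366.33152106 -19.6396657 ]]
```

View pics/w3c.png

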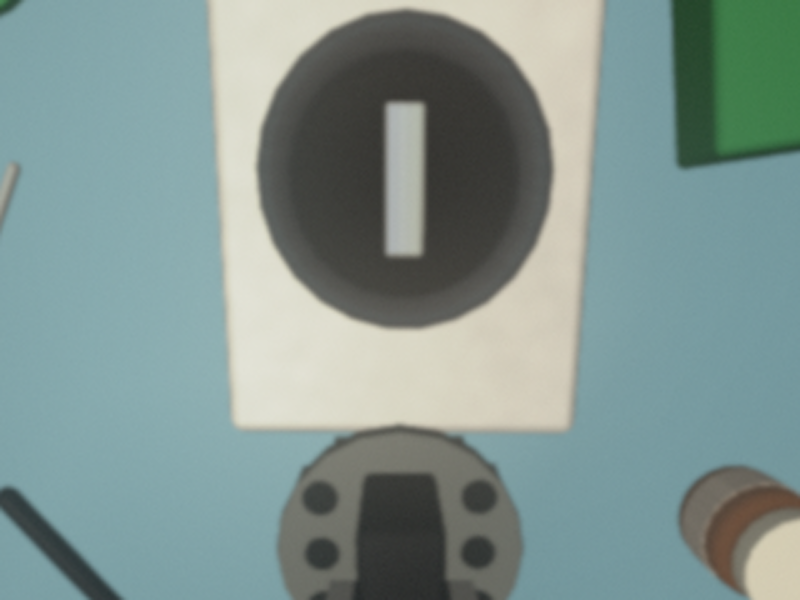

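The dog is vertical at crop (405,179), so the mixer's yaw is that of the tool x axis. The held head is square to it, below in the picture.

Run:
```python
from h import *
import pickle
s,p=pickle.load(open('w3.pkl','rb'));im=cv2.imread('pics/w3.png').astype(float)
c=lambda a:(np.array(a,float)+.5)/2.5+[120,20]-.5
dog=onz(p,c([(404.8,101),(404.8,257)]),169);rim=onz(p,c([(405,9),(405,328),(257,168),(553,168)]),178)
print('dog',dog,dog.mean(0),np.linalg.norm(dog[0]-dog[1]));print('rim',rim[:2].mean(0),rim[2:].mean(0),np.linalg.norm(rim[0]-rim[1]),np.linalg.norm(rim[2]-rim[3]))
fr=onz(p,c([(235,430),(571,431)]),160);print('front',fr,np.linalg.norm(fr[0]-fr[1]))
# held head: disc centre top z = eef z -26.7+20.5
hd=onz(p,c([(278,545),(523,545)]),s['eef_pos'][2]-6.2);print('head',hd.mean(0),np.linalg.norm(hd[0]-hd[1]))
bt=onz(p,c([(365,475),(436,475)]),s['eef_pos'][2]-6.2);print(bt.mean(0))
T=R.from_rotvec(s['tcp_rot'])
for q in(dog.mean(0),rim.mean(0),fr.mean(0),hd.mean(0)):print(T.inv().apply(q-s['eef_pos']).round(1))
```

```text
dog [[611.53570409  90.12796598 169.        ]
 [605.09394894  46.37167264 169.        ]] [608.31482652  68.24981931 169.        ] 44.22792575078868
rim [608.35139408  68.41087364 178.        ] [608.73326559  70.9927018  178.        ] 86.67328968699714 86.44650142519639
front [[538.51165521  -1.81742909 160.        ]
 [653.77052171 -19.32355066 160.        ]] 116.58074711568487
head [593.35792015 -23.48500586 234.32628851] 62.935759151220154
[596.11487911  -4.96291702 234.32628851]
[96.3  0.7 71.5]
[97.7  0.8 62.5]
[16.5  0.4 80.5]
[ 3.3 -0.4  6.2]
```

Call:
{"name": "send_rows", "arguments": {"motion": [[10,1,0,0,0,0,0],[20,0,0,0,0,0,0],[22,0,0,0,0,0,0],[20,0,0,0,0,0,0],[16,0,0,0,0,0,0],[8.7,0,0,0,0,0,0],[0,0,6,0,0,0,0],[0,0,10,0,0,0,0],[0,0,10,0,0,0,0],[0,0,5,0,0,0,0],[0,0,2,0,0,0,0],[0,0,0,0,0,0,0]]}}

```text
t: 9.95
eef_pos: [608.4, 69.6, 206.8]
tcp_rot: [-2.38, -2.05, 0.001]
ft_force: [0.1, 0.1, -2.7]
finger_gap: 15.8
gripper_force: 59.0
```

Call:
{"name": "send_rows", "arguments": {"motion": [[0,0,3,0,0,0,0],[0,0,3,0,0,0,0],[0,0,3,0,0,0,0],[0,0,2,0,0,0,0],[0,0,0,0,0,0,0]]}}

```text
t: 10.45
eef_pos: [608.6, 69.9, 196.0]
tcp_rot: [-2.379, -2.051, 0.001]
ft_force: [-0.8, -0.4, -2.5]
finger_gap: 15.9
gripper_force: 59.0
```

Call:
{"name": "send_rows", "arguments": {"motion": [[0,0,1.5,0,0,0,0],[0,0,1.5,0,0,0,0],[0,0,1.5,0,0,0,0],[0,0,1.5,0,0,0,0],[0,0,0,0,0,0,0]]}}

```text
t: 10.95
eef_pos: [608.6, 70.0, 190.1]
tcp_rot: [2.379, 2.051, -0.0]
ft_force: [-0.4, -0.5, -2.2]
finger_gap: 15.7
gripper_force: 59.0
```

Past the dog's top with no resistance. I'll go on to the floor.

Call:
{"name": "send_rows", "arguments": {"motion": [[0,0,1.5,0,0,0,0],[0,0,1,0,0,0,0],[0,0,1,0,0,0,0],[0,0,0,0,0,0,0]]}}

```text
t: 11.35
eef_pos: [609.1, 69.5, 188.8]
tcp_rot: [2.378, 2.051, 0.0]
ft_force: [-3.0, -3.4, 4.8]
finger_gap: 15.9
gripper_force: 59.8
```

Call:
{"name": "send_rows", "arguments": {"motion": [[0,0,1,0,0,0,0],[0,0,1,0,0,0,0],[0,0,0,0,0,0,0]]}}

```text
t: 11.65
eef_pos: [609.4, 69.2, 188.5]
tcp_rot: [2.377, 2.05, 0.001]
ft_force: [-4.2, -3.4, 9.8]
finger_gap: 15.6
gripper_force: 60.4
```

Run:
```python
from h import *
for i in range(3):
    s=observe();print(s['eef_pos'],s['ft_force'],s['moment'])
side=snapshot('side');sc=snapshot('scene')
o=np.hstack([cv2.resize(side[150:230,250:345,::-1],(400,337),interpolation=2),cv2.resize(sc[150:230,260:355,::-1],(400,337),interpolation=2)])
cv2.imwrite('pics/seat1.png',o)
```

```text
[609.36532175  69.20474179 188.48962712] [-4.22104428 -3.36590436  9.75699149] [-0.45910969  0.87542696  0.13490473]
[609.36532175  69.20474179 188.48962712] [-4.22104428 -3.36590436  9.75699149] [-0.45910969  0.87542696  0.13490473]
[609.36532175  69.20474179 188.48962712] [-4.22104428 -3.36590436  9.75699149] [-0.45910969  0.87542696  0.13490473]
```

Call:
{"name": "send_rows", "arguments": {"motion": [[0,0,0,0,0,2,0],[0,0,0,0,0,2,0],[0,0,0,0,0,-3,0],[0,0,0,0,0,-3,0],[0,0,0,0,0,2,0],[-1,1,0,0,0,0,0],[0,-2,0,0,0,0,0],[1,1,0,0,0,0,0],[0,0,0,0,0,0,0]]}}

```text
t: 12.65
eef_pos: [609.2, 69.0, 186.8]
tcp_rot: [2.377, 2.05, -0.001]
ft_force: [-3.2, -3.6, 6.9]
finger_gap: 15.6
gripper_force: 60.1
```

Call:
{"name": "send_rows", "arguments": {"motion": [[0,-0.5,-1,0,0,0,0],[0,0,0,0,0,0,0.5],[0,0,0,0,0,0,0.5],[0,0,0,0,0,0,0.5],[0,0,0,0,0,0,0.5],[0,0,0,0,0,0,0.5]]}}

```text
t: 13.25
eef_pos: [608.0, 70.4, 185.6]
tcp_rot: [-2.379, -2.051, 0.0]
ft_force: [0.1, -0.2, 0.6]
finger_gap: 42.6
gripper_force: 0.0
```

Call:
{"name": "send_rows", "arguments": {"motion": [[0,0,-10,0,0,0,0.5],[0,0,-20,0,0,0,0.5],[0,0,-25,0,0,0,0.5],[-25,0,-20,0,0,0,0.5],[-40,0,0,0,0,0,0.5],[-40,0,0,0,0,0,0.5],[-40,0,0,0,0,0,0.5],[-40,0,0,0,0,0,0.5],[0,0,0,0,0,0,0.5]]}}

```text
t: 14.15
eef_pos: [580.5, -117.1, 261.9]
tcp_rot: [2.383, 2.044, -0.001]
ft_force: [-1.0, 0.6, 0.1]
finger_gap: 42.4
gripper_force: 0.0
```

Run:
```python
from h import *
import pickle
s=observe();p=camera_params('wrist');w=snapshot('wrist');side=snapshot('side');sc=snapshot('scene')
pickle.dump((s,p),open('w4.pkl','wb'));cv2.imwrite('pics/w4.png',w[:,:,::-1])
print(s['t'],s['eef_pos'],s['qpos'].round(3),s['tcp_rot'],s['ft_force'])
# overlays: predicted bar top corners & disc rim for home (z=160) and on dog
x=[608.8,69.2,np.radians(81.4)]
ims=[]
for n,c,im,(u,v,W,H) in (('w',p,w,(180,20,200,150)),('side','side',side,(250,140,100,75)),('scene','scene',sc,(255,140,100,75))):
    k=4 if n=='w' else 4
    a=cv2.resize(im[v:v+H,u:u+W,::-1],None,fx=800/W/2,fy=600/H/2,interpolation=2);f=400/W
    for dz,col in ((0,(0,255,0)),(9,(0,0,255))):
        q=proj(c,pose(x,[(a_*22,b*9,160+63+dz) for a_,b in((-1,-1),(-1,1),(1,1),(1,-1))]))
        cv2.polylines(a,[(((q-[u,v]+.5)*f)).round().astype(np.int32)],True,col,1)
    ims.append(a)
cv2.imwrite('pics/chk.png',np.vstack([np.hstack(ims[:2]),np.hstack([ims[2],cv2.resize(side[190:265,250:350,::-1],(400,300),interpolation=2)])]))
```

```text
14.15 [ 580.48873742 -117.07977982  261.87184781] [-3.700e-01  6.300e-02  1.721e+00 -1.000e-03  1.356e+00 -2.160e-01] [ 2.38336459e+00  2.04383172e+00 -8.93992657e-04] [-1.02843443  0.64022221  0.10333477]
```

View pics/chk.png

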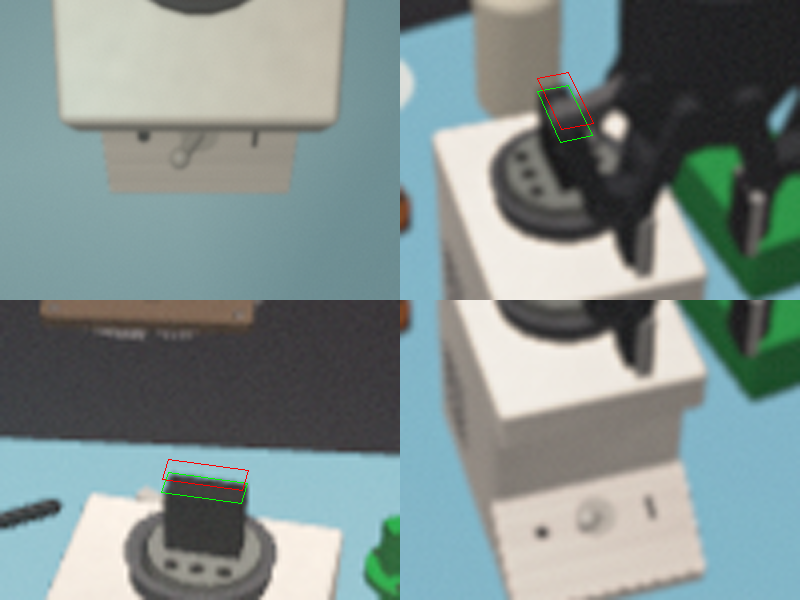

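Scene crop: the grip is in the collar within about 2 mm of the fully-home outline, and clearly not 9 mm high. To be certain, I'll press gently on the bar top with shut fingers; it should be met at z = 223.

Call:
{"name": "send_rows", "arguments": {"motion": [[25,0,0,0,0,0,0],[40,0,0,0,0,0,0],[40,0,0,0,0,0,0],[40,0,0,0,0,0,0],[30,0,0,0,0,0,0],[12,0,0,0,0,0,0],[0,0,10,0,0,0,0],[0,0,12,0,0,0,0],[0,0,7,0,0,0,0],[0,0,3,0,0,0,0],[0,0,2,0,0,0,0],[0,0,0,0,0,0,0]]}}

```text
t: 15.5
eef_pos: [608.5, 71.4, 226.7]
tcp_rot: [-2.38, -2.05, 0.0]
ft_force: [-0.1, -0.3, 0.1]
finger_gap: 0.1
gripper_force: 0.0
```

Call:
{"name": "send_rows", "arguments": {"motion": [[0,0,2,0,0,0,0],[0,0,1,0,0,0,0],[0,0,0,0,0,0,0]]}}

```text
t: 15.8
eef_pos: [608.5, 72.1, 224.0]
tcp_rot: [2.379, 2.051, 0.0]
ft_force: [0.0, 0.0, -0.3]
finger_gap: -0.2
gripper_force: 0.0
```

Call:
{"name": "send_rows", "arguments": {"motion": [[0,0,1,0,0,0,0],[0,0,1,0,0,0,0],[0,0,1,0,0,0,0],[0,0,0,0,0,0,0]]}}

```text
t: 16.2
eef_pos: [608.4, 72.2, 220.7]
tcp_rot: [-2.379, -2.051, 0.0]
ft_force: [0.5, 1.0, 0.2]
finger_gap: 0.1
gripper_force: 0.0
```

Call:
{"name": "send_rows", "arguments": {"motion": [[0,0,1,0,0,0,0],[0,0,1,0,0,0,0],[0,0,0,0,0,0,0]]}}

```text
t: 16.5
eef_pos: [608.4, 72.1, 218.7]
tcp_rot: [-2.379, -2.051, 0.0]
ft_force: [0.4, 0.6, -0.0]
finger_gap: -0.2
gripper_force: 0.0
```

Call:
{"name": "send_rows", "arguments": {"motion": [[0,0,1,0,0,0,0],[0,0,1,0,0,0,0],[0,0,0,0,0,0,0]]}}

```text
t: 16.8
eef_pos: [608.4, 72.1, 216.7]
tcp_rot: [-2.379, -2.051, 0.0]
ft_force: [-0.6, -0.3, 0.2]
finger_gap: -0.2
gripper_force: 0.0
```

Run:
```python
from h import *
s=observe();print(s['eef_pos'],s['ft_force'],s['t'])
w=snapshot('wrist');side=snapshot('side');sc=snapshot('scene')
cv2.imwrite('pics/w5.png',w[:,:,::-1]);cv2.imwrite('pics/sc5.png',sc[:,:,::-1]);cv2.imwrite('pics/si5.png',side[:,:,::-1])
k=lambda a:cv2.resize(a[...,::-1],(400,300),interpolation=2)
cv2.imwrite('pics/m5.png',np.vstack([np.hstack([k(w[130:340,140:420]),k(side[140:215,245:345])]),np.hstack([k(sc[140:215,255:355]),k(sc[40:250,150:430])])]))
```

```text
[608.35293694  72.12551584 216.6816489 ] [-0.55722183 -0.29149745  0.2268935 ] 16.8
```

View pics/m5.png

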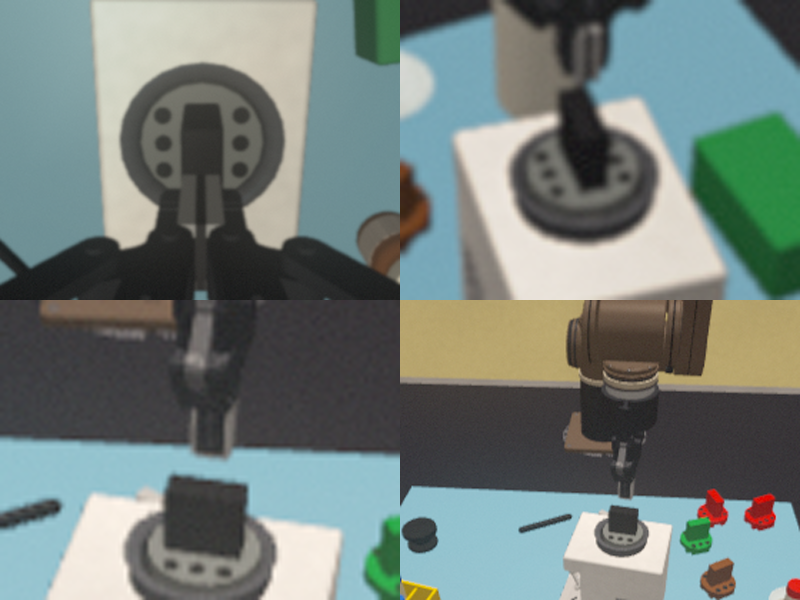

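The fingertip appears some way above the bar in both views (scene (308.7,178.7), side (292,159)). I'll triangulate it.

Run:
```python
from h import *
s=observe()
print('pred tip',proj('scene',s['eef_pos']),proj('side',s['eef_pos']))
f=lambda X:np.r_[(proj('scene',X)-[308.7,178.7]).ravel(),(proj('side',X)-[292,159]).ravel()]
r=least_squares(f,s['eef_pos']);print('tip',r.x,r.fun)
# bar top: far-edge corners scene (172,476),(247,485) ; 
sc=lambda a:np.array(a,float)/4+[255,140-75]-.4
si=lambda a:(np.array(a,float)-[400,0])/4+[245,140]-.4
x=[608.4,68.9,np.radians(81.4)]
for z in(223,232):print(z,'scene corners',((proj('scene',pose(x,[(-22,9,z),(22,9,z),(-22,-9,z),(22,-9,z)]))-[255,65])*4).round(),'side',((proj('side',pose(x,[(-22,9,z),(22,9,z),(-22,-9,z),(22,-9,z)]))-[245,140])*4+[400,0]).round())
for z in(178,):
  t=np.linspace(0,6.28,73);P=pose(x,np.c_[44.5*np.cos(t),44.5*np.sin(t),z+0*t]);a=(proj('scene',P)-[255,65])*4;b=(proj('side',P)-[245,140])*4+[400,0];print('rim',a.min(0),a.max(0),b.min(0),b.max(0))
```

```text
pred tip [[306.85707293 188.55468277]] [[289.82881591 169.03950746]]
tip [612.48429759  73.75371629 245.06194287] [-0.74032115  0.64317136 -0.68691606 -0.72489442]
223 scene corners [[166. 470.]
 [245. 481.]
 [159. 489.]
 [239. 501.]] side [[578. 140.]
 [555.  89.]
 [610. 134.]
 [586.  83.]]
232 scene corners [[166. 457.]
 [245. 468.]
 [159. 476.]
 [240. 487.]] side [[578. 128.]
 [555.  77.]
 [610. 122.]
 [586.  71.]]
rim [120.73578411 499.49745078] [278.97936419 601.18852875] [502.43743035 119.18757222] [659.15365947 226.71329185]
```

Bar top measured in the scene crop is at row 476–485. Home predicts 470–481 and on-dog predicts 457–468, so it is home. The real fingertip, though, seems to be about 25 mm behind the reported TCP. I'll calibrate that by touching the bar top.

Call:
{"name": "send_rows", "arguments": {"motion": [[0,0,4,0,0,0,0],[0,0,4,0,0,0,0],[0,0,2,0,0,0,0],[0,0,0,0,0,0,0]]}}

```text
t: 17.35
eef_pos: [608.1, 72.1, 206.1]
tcp_rot: [-2.379, -2.051, 0.002]
ft_force: [0.6, 0.6, -0.1]
finger_gap: -0.4
gripper_force: 0.0
```

Call:
{"name": "send_rows", "arguments": {"motion": [[0,0,2,0,0,0,0],[0,0,2,0,0,0,0],[0,0,0,0,0,0,0]]}}

```text
t: 17.65
eef_pos: [608.3, 72.1, 202.6]
tcp_rot: [-2.379, -2.051, 0.001]
ft_force: [-0.6, 0.3, -0.2]
finger_gap: 0.1
gripper_force: 0.0
```

Call:
{"name": "send_rows", "arguments": {"motion": [[0,0,2,0,0,0,0],[0,0,2,0,0,0,0],[0,0,0,0,0,0,0]]}}

```text
t: 17.95
eef_pos: [608.3, 72.1, 198.5]
tcp_rot: [-2.379, -2.051, 0.001]
ft_force: [-0.8, 0.4, -0.0]
finger_gap: 0.1
gripper_force: 0.0
```

Call:
{"name": "send_rows", "arguments": {"motion": [[0,0,2,0,0,0,0],[0,0,2,0,0,0,0],[0,0,0,0,0,0,0]]}}

```text
t: 18.25
eef_pos: [608.2, 72.1, 194.4]
tcp_rot: [-2.379, -2.051, 0.001]
ft_force: [0.2, 0.3, 0.2]
finger_gap: 0.2
gripper_force: 0.0
```

Call:
{"name": "send_rows", "arguments": {"motion": [[0,0,2,0,0,0,0],[0,0,2,0,0,0,0],[0,0,0,0,0,0,0]]}}

```text
t: 18.55
eef_pos: [608.8, 72.1, 193.2]
tcp_rot: [2.379, 2.051, 0.001]
ft_force: [-3.1, 0.6, 7.1]
finger_gap: 0.2
gripper_force: 3.2
```

Contact came at a reported z of about 193.5, with 7 N pressing the head down. The bar is at 223, so the real fingertip lies about 29.5 mm behind the TCP, matching the triangulated 28 mm. The head is home. Now the toggle: up, out to the front, tilt 45°.

Call:
{"name": "send_rows", "arguments": {"motion": [[0,0,-5,0,0,0,0],[0,0,-15,0,0,0,0],[0,0,-25,0,0,0,0],[-15,-5,0,0,0,0,0],[-25,-8,0,0,0,0,0],[-25,-8,0,0,0,0,0],[-25,-8,0,0,0,0,0],[-25,-8,0,0,0,0,0],[-25,-8,0,0,0,0,0],[-11,-3,0,0,0,0,0],[0,0,0,0,7.5,0,0],[0,0,0,0,7.5,0,0],[0,0,0,0,7.5,0,0],[0,0,0,0,7.5,0,0],[0,0,0,0,7.5,0,0],[0,0,0,0,7.5,0,0],[0,0,0,0,0,0,0],[0,0,0,0,0,0,0]]}}

```text
t: 20.35
eef_pos: [538.5, -70.5, 235.2]
tcp_rot: [-1.907, -1.641, -0.788]
ft_force: [0.8, 0.2, 0.5]
finger_gap: 0.4
gripper_force: 0.0
```

```bash
cat > st.py <<'E'
from h import *
M=[608.4,69.0,np.radians(81.4)];Rm=R.from_euler('z',M[2])
s=observe();T=R.from_rotvec(s['tcp_rot'])
loc=lambda P:Rm.inv().apply(np.asarray(P)-[M[0],M[1],0])
tip=s['eef_pos']-29.5*T.as_matrix()[:,2]
print(s['t'],'TCP mixer',loc(s['eef_pos']).round(1),'tip',loc(tip).round(1),'f',Rm.inv().apply(s['ft_force']).round(1),'q',s['qpos'].round(2))
print((Rm.inv()*T).as_matrix().round(3).tolist())
def go(target_tip): print('shift tool for tip',np.asarray(target_tip),T.inv().apply(Rm.apply(np.asarray(target_tip)-loc(tip))).round(1))
E
python3 - <<'E'
from st import *
go([-83.9,48,57.3])
E
```

```text
20.35 TCP mixer [-148.4   48.2  235.2] tip [-169.2   48.1  256.1] f [ 0.3 -0.8  0.5] q [-0.66  0.11  1.87  0.67  1.6  -0.64]
[[0.708, 0.001, 0.707], [-0.0, -1.0, 0.002], [0.707, -0.001, -0.708]]
shift tool for tip [-83.9  48.   57.3] [-80.    0.5 201. ]
```

Call:
{"name": "send_rows", "arguments": {"motion": [[-20,0,5,0,0,0,0],[-25,0,15,0,0,0,0],[-25,0,25,0,0,0,0],[-10,0.5,30,0,0,0,0],[0,0,30,0,0,0,0],[0,0,15,0,0,0,0],[0,0,0,0,0,0,0]]}}

```text
t: 21.05
eef_pos: [542.8, -40.1, 94.0]
tcp_rot: [-1.902, -1.644, -0.786]
ft_force: [-0.8, -0.2, -0.5]
finger_gap: -0.2
gripper_force: 0.0
```

Run:
```python
from st import *
go([-83.9,48,57.3])
p=camera_params('wrist');im=snapshot('wrist').copy()
print([(np.round(d['bbox']).tolist(),round(d['p'],2)) for d in spot_in('toggle_tip','wrist')[:3]])
n=np.array([-.643,0,.766]);pv=np.array([-71,0,42.])
W=lambda P:pose(M,P)
tp=pv+34*(.9135*n+np.array([0,.4067,0]))
P=np.array([pv,tp,[-81,60,130],[-81,-60,130],[-81,60,160],[-81,-60,160]])
q=proj(p,W(P));print(q.round(1))
qt=proj(p,tip)[0];print('tip px',qt)
k=800/560
im=cv2.resize(im[...,::-1],(800,600),interpolation=2)
for a,c in zip(q,[(0,0,255),(0,255,0)]+[(255,0,0)]*4):cv2.circle(im,tuple(((a+.5)*k).astype(int)),4,c,1)
cv2.drawMarker(im,tuple(((qt+.5)*k).astype(int)),(255,0,255))
cv2.imwrite('pics/tog.png',im)
```

```text
21.05 TCP mixer [-117.6   48.6   94. ] tip [-138.5   48.4  114.8] f [-0.3  0.7 -0.5] q [-0.61  0.28  1.96  0.7   1.37 -0.78]
[[0.707, 0.006, 0.707], [0.003, -1.0, 0.005], [0.707, -0.002, -0.707]]
shift tool for tip [-83.9  48.   57.3] [-2.1  0.8 79.3]
[([333.0, 225.0, 16.0, 20.0], 0.65)]
[[338.3 218.8]
 [327.5 228. ]
 [261.5 164.1]
 [470.6 165.2]
 [258.  126.2]
 [505.2 127.3]]
tip px [280.98537287 269.25872218]
```

View pics/tog.png

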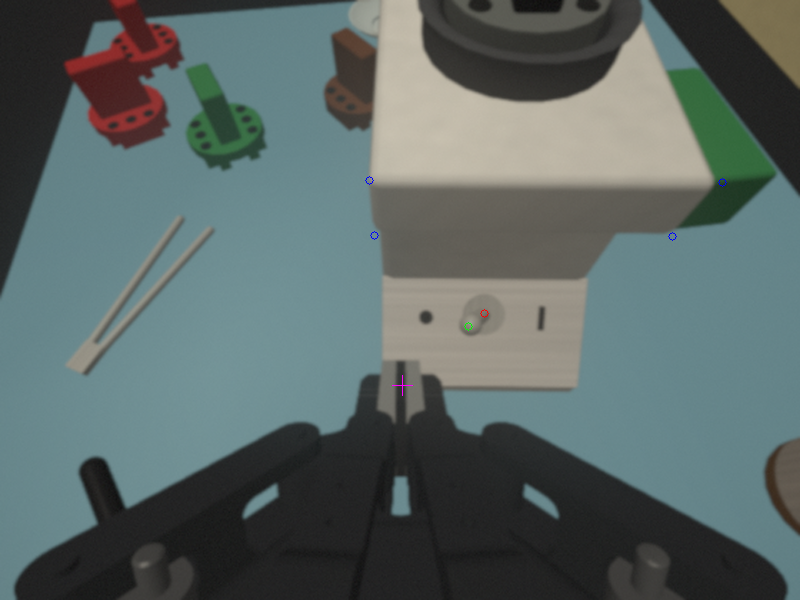

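The lever tip in the picture is at (470,324), and my model predicts (468,326). The finger cross is on the fingertips and the head disc is flat in its collar. Going in beside the lever, then sweeping to -y.

Call:
{"name": "send_rows", "arguments": {"motion": [[-2,0.5,15,0,0,0,0],[0,0,20,0,0,0,0],[0,0,20,0,0,0,0],[0,0,15,0,0,0,0],[0,0,6,0,0,0,0],[0,0,3,0,0,0,0],[0,0,0,0,0,0,0]]}}

```text
t: 21.85
eef_pos: [552.3, 11.3, 37.4]
tcp_rot: [-1.905, -1.643, -0.789]
ft_force: [-0.4, 0.5, 0.2]
finger_gap: -0.0
gripper_force: 0.0
```

Call:
{"name": "send_rows", "arguments": {"motion": [[0,5,0,0,0,0,0],[0,6,0,0,0,0,0],[0,5,0,0,0,0,0],[0,4,0,0,0,0,0],[0,4,0,0,0,0,0]]}}

```text
t: 22.35
eef_pos: [573.6, 7.7, 37.9]
tcp_rot: [-1.898, -1.644, -0.783]
ft_force: [-13.8, -9.9, 13.1]
finger_gap: 0.0
gripper_force: 9.6
```

Call:
{"name": "send_rows", "arguments": {"motion": [[0,3,0,0,0,0,0],[0,3,0,0,0,0,0],[0,3,0,0,0,0,0]]}}

```text
t: 22.65
eef_pos: [587.7, 3.7, 40.0]
tcp_rot: [-1.909, -1.646, -0.795]
ft_force: [-1.1, -7.6, 7.1]
finger_gap: 0.0
gripper_force: 3.6
```

```bash
python3 -c "
from st import *"
```

```text
22.65 TCP mixer [-67.7  10.7  40. ] tip [-88.5  10.9  60.9] f [-7.7 -0.   7.1] q [-0.5   0.41  1.91  0.77  1.25 -0.78]
[[0.709, -0.001, 0.706], [0.004, -1.0, -0.005], [0.706, 0.006, -0.708]]
```

Call:
{"name": "send_rows", "arguments": {"motion": [[0,0,-5,0,0,0,0],[0,0,-15,0,0,0,0],[0,0,-25,0,0,0,0],[0,-10,-30,0,0,0,0],[0,-20,-5,0,0,0,0],[0,-10,0,0,0,0,0],[0,0,0,0,0,0,0]]}}

```text
t: 23.35
eef_pos: [535.3, -42.9, 93.4]
tcp_rot: [-1.905, -1.64, -0.788]
ft_force: [-0.3, 0.3, -0.0]
finger_gap: 0.3
gripper_force: 0.0
```

```bash
cat > tog.py <<'E'
from st import *
n=np.array([-.643,0,.766]);pv=np.array([-71,0,42.])
tips=[pv+34*(np.cos(a)*n+np.array([0,np.sin(a),0])) for a in np.radians([24,0,-24])]
for c in('wrist','side'):
    p=camera_params(c);im=snapshot(c)
    cv2.imwrite(f'pics/t_{c}.png',im[...,::-1])
    print(c,'pred off/mid/on',proj(p,pose(M,tips)).round(1).tolist(),[(np.round(d['bbox']).tolist(),round(d['p'],2)) for d in spot_in('toggle_tip',c)[:3]])
E
python3 tog.py
```

```text
23.35 TCP mixer [-121.6   55.6   93.4] tip [-142.5   55.5  114.2] f [ 0.3  0.4 -0. ] q [-0.62  0.27  1.98  0.7   1.38 -0.79]
[[0.707, 0.002, 0.708], [-0.0, -1.0, 0.003], [0.708, -0.002, -0.707]]
wrist pred off/mid/on [[336.4, 222.8], [355.7, 223.7], [373.2, 222.8]] [([361.0, 220.0, 31.0, 23.0], 0.74), ([391.0, 134.0, 238.0, 267.0], 0.51)]
side pred off/mid/on [[295.5, 245.1], [301.4, 243.8], [306.8, 242.5]] []
```

The lever's box now spans columns 345–376, from the pivot at about 347 out to the predicted "on" tip at 373. Before the sweep it lay on the other side, at 325–341, so it has snapped over. The arm is clear of everything.

```bash
python3 -c "
from workcell import *
print(finish_job())"
```

```text
the job is handed in; nothing more can be done
None
```

The keyed head is home on the drive seat and let go, the toggle was then flipped and stays over at "on", and I handed the job in at about 23 s with the arm clear of everything; the hand-in returned no verdict.

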